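Move the cooled hot-air nozzles to the station's rack, keeping their order

ROBOT

A 7-joint arm with a two-finger parallel gripper is mounted at the origin on the work surface. World frame = base frame: x ahead of the robot, y to its left, z up, the work surface at z = 0. Lengths are in m, angles in rad, forces in N, time in s.
With the tool pointing down it reaches from about 0.4 to 0.85 m from the base axis. Payload 10.4 kg.
Tool frame: the origin (TCP) lies on the mounting face of the last link; the fingertips stand 182 mm ahead of it and the grasp point (between the pads) lies grasp_offset ahead of it (grasp_offset is the distance from the TCP to the grasp point, in m); z points along the fingers, y is the line along which they close (so a half turn about z gives the same grasp; the last joint's range is limited). The gripper opens to 87 mm and grips with 3 to 60 N. Pads are 19 mm wide; open, the fingers measure 117 mm over their backs; the gripper's body (75 mm by 190 mm) begins 51 mm behind the grasp point.
Start: joints at [-1.19, 0.332, -0.065, 1.46, 0.022, 1.35, -0.088], TCP at [0.246, 0.575, 0.405] pointing down, gripper open.
Joint ranges: [-2.6, 2.6], [-0.5, 2.12], [-1.47, 1.34], [0.16, 2.42], [-1.27, 4.41], [0.06, 2.06], [-2.6, 2.6]. Speed limits (rad/s): [2.22, 2.22, 2.79, 2.79, 3.14, 3.14, 3.14].

INTERFACE

Orientations are given as [roll, pitch, yaw] about the fixed x, y, z axes, in that order (R = Rz(yaw) Ry(pitch) Rx(roll)).
In Python, from bench import * gives the robot as it stands. The module is installed in compiled form; this text tells all that it offers.
- The arm moves only by the shell command python3 -m handwheel 'ROWS' [FORCE]. ROWS is JSON, a list that holds one entry, the list of rows, each a list of 5 numbers: the shift along the tool's x, y, z in cm, then the turn about the tool's z in degrees, then the opening, from 0 (shut) to 1 (fully open). A call has 1 to 8 rows; each row shifts and turns the commanded pose from where the row before left it, along the tool's axes as they then stand; what a row does not reach is not made up. A row lasts 1/8 s, in which the tool goes at most 62.5 mm and 10.7 degrees, less where a joint would pass 70% of its speed; a pose out of reach is approached as far as the arm can. A call is refused whole if a number of a shift passes 6.25 or a number of a turn 10.7, either way. A call with a gripper value outside its range is refused whole. The fingers move at their own pace and stop on an object; FORCE is the grip in N (left out, the last holds). Time passes only in rows, so rows that do not move let the fingers close. It gives the time, the measured TCP pose, the force, the opening and the grip force at its end, in the units of the state.
- read_state(): the state, without advancing time (a new reading comes with each control period).
- camera(name): name is "scene" or "top" or "wrist"; returns (picture, depth): 384x512x3 uint8, red, green, blue; 384x512 float32, m along the optical axis (not along the pixel's ray), 0 where there is no reading.
- camera_params(name): a dict with "intrinsics" (3x3 intrinsics, pixels), "k1" (the pictures are not rectified: a ray, as slopes to the right and down, at radius r is drawn at 1 + k1 r^2 times it, then the intrinsics apply), "R" (3x3) and "t" (3): a world point X has camera coordinates R X + t. Camera axes: x right, y down, z forward; pixel columns grow to the right and rows downward; lengths in m; the calibration is good to about 2 mm. A picture is of the moment at which its call begins: read the wrist's pose just before it. camera_params takes no time and is no camera call; for the wrist camera it gives the pose at the moment of the call.
- sign_off(): hands the job in; it is judged then, once.
Trained networks look in the newest picture that a camera, given by its name, has taken for a name from the list of things; names that differ only in an ending like _2 or _b are one class to them, and where a whole thing is asked for, a point or a joint stands for the part that bears it (a point fixed in the world has none). Each returns a list of dicts, best first, with "conf" (0 to 1); they miss things now and then, are a little off and sometimes report something else, mostly with a low value. They report only what shows in the picture. A call takes as long as a camera call. They do not tell look-alikes from the thing itself.
- find_in(query, camera): "centre" ([x, y, z] in m, in the coordinates of the camera as it stood for that picture, good to about 4 mm: the middle of the surface that is visible of it).
- spot_point(query, camera): "centre" ([x, y, z] in m, in the coordinates of the camera as it stood for that picture, good to about 4 mm: a listed point, or the origin of a listed thing).
The state is a dict: "clock": time; "joint_pos": joint angles; "joint_velocities": joint speeds; "effort": joint torques, N m; "tool_pos": TCP position; "eef_rot": TCP orientation; "force": force on the tool from outside, world axes, zero at the start; "ft_torque": the same for the moment, N m; "finger_gap": opening from 0.0 (shut) to 1.0 (fully open); "gripper_force": force on a finger pad.
Only numpy, scipy, OpenCV 4.12 (cv2) and the standard library are available. Lean on these libraries where they do the work, as an engineer would, in place of code of your own. Each camera call takes 0.05 s, during which the arm holds its last target. There are 200 camera calls.

TASK

The four hot-air nozzles on the dark cooling rack are laid out in the order of use and have cooled down. Move them all to the empty aluminium rack, one on each post and in the same order from left to right as they stand now (seen from the robot), every nozzle upright, outlet up, and fully down over its post. Leave the flux bottle between the racks standing where it is.

Things in the scene. Friction and masses are not known exactly. Their poses are not given: they have to be found in the camera images.
- narrow_round: Steel hot-air nozzle, outlet up, on seat_a. Lower part: open-bottomed collar, 30 mm outside, 25 mm bore, 27 mm deep, loose over the post, lug on its +x side 8-17 mm up; 5 mm shoulder. 32 to 60 mm up a straight barrel 26 mm in diameter, narrowing to a spout 11 mm in diameter; 82 mm tall. Origin: centre of the lower rim, on the tile; z up. Grip the barrel, 46 mm up. 40-75 g.
- wide_round: Steel hot-air nozzle, outlet up, on seat_b. Lower part: open-bottomed collar, 30 mm outside, 25 mm bore, 27 mm deep, loose over the post, lug on its +x side 8-17 mm up; 5 mm shoulder. 32 to 62 mm up a straight barrel 26 mm in diameter, then a 29 mm rim round the wide mouth; 65 mm tall. Origin: centre of the lower rim, on the tile; z up. Grip the barrel, 46 mm up. 40-75 g.
- oblong: Steel hot-air nozzle, outlet up, on seat_c. Lower part: open-bottomed collar, 30 mm outside, 25 mm bore, 27 mm deep, loose over the post, lug on its +x side 8-17 mm up; 5 mm shoulder. 32 to 64 mm up (its top) an oblong box head, 20 mm along its x, 40 mm along its y, open on top. Origin: centre of the lower rim, on the tile; z up. Grip the head, 46 mm up. 45-90 g.
- square: Steel hot-air nozzle, outlet up, on seat_d. Lower part: open-bottomed collar, 30 mm outside, 25 mm bore, 27 mm deep, loose over the post, lug on its +x side 8-17 mm up; 5 mm shoulder. 32 to 64 mm up (its top) a square box head, 38 by 38 mm along its x and y, open on top. Origin: centre of the lower rim, on the tile; z up. Grip the head, 46 mm up. 55-110 g.
- seat_a: Seat of the dark cooling rack, fixed: pale tile 64 by 64 by 4 mm with a steel stub post in its middle, 12 mm diameter, 22 mm above the tile, coned tip. At the start the narrow round nozzle stands over it. Seats are 80 mm apart; the rack is like station_rack, to the left or right of it. Origin: foot of the post, tile top, 20 mm above the table; y along the row, +y to the robot's left.
- seat_b: Seat of the dark cooling rack, fixed: pale tile 64 by 64 by 4 mm with a steel stub post in its middle, 12 mm diameter, 22 mm above the tile, coned tip. At the start the wide round nozzle stands over it. Seats are 80 mm apart; the rack is like station_rack, to the left or right of it. Origin: foot of the post, tile top, 20 mm above the table; y along the row, +y to the robot's left.
- seat_c: Seat of the dark cooling rack, fixed: pale tile 64 by 64 by 4 mm with a steel stub post in its middle, 12 mm diameter, 22 mm above the tile, coned tip. At the start the oblong nozzle stands over it. Seats are 80 mm apart; the rack is like station_rack, to the left or right of it. Origin: foot of the post, tile top, 20 mm above the table; y along the row, +y to the robot's left.
- seat_d: Seat of the dark cooling rack, fixed: pale tile 64 by 64 by 4 mm with a steel stub post in its middle, 12 mm diameter, 22 mm above the tile, coned tip. At the start the square nozzle stands over it. Seats are 80 mm apart; the rack is like station_rack, to the left or right of it. Origin: foot of the post, tile top, 20 mm above the table; y along the row, +y to the robot's left.
- station_rack: Empty aluminium rack, fixed: channel 74 mm (x) by 330 mm (y) with four seats, each a pale 64 mm tile, top 20 mm above the table, with a post (12 mm diameter, 22 mm above the tile, coned tip), at x = 0, y = 120, 40, -40, -120 mm. Origin: centre of its underside, on the table; y along the row, +y to the robot's left, yaw at most 0.3 rad. A nozzle fully down has its origin at z = 20 mm in this frame.
- flux_bottle: Loose white plastic flux bottle, black cap, paper label, upright on the table between the racks: 34 mm diameter, 90 mm tall, 90 g. Origin: centre of its underside, z up.
Mind the look-alikes: they are no part of the job. Leave any green or red look-alike of the square alone.

How it is judged:
By the outcome, as a careful person would: the job done as asked, in the order asked, and still so for the second after the job is handed in, with the robot touching nothing.
It also fails if it takes over 112 s, if anything falls off the work surface, if the arm or the gripper's body presses on something with over 40 N, if the wrist force passes 120 N, or if a joint passes its speed limit or range.

## Working session

There is one attempt and no reset: what is moved stays moved. The work goes in short steps, Python scripts to look and compute and a shell command to move; the robot and the scene stay as the last step left them, time stands still between calls to the robot, and variables do not carry over. Pictures are saved under pics/ and viewed, at most 14 in all, crops included, and the job is handed in when it is done.

```bash
mkdir -p pics; cat > h.py <<'E'
from bench import *
import numpy as np, cv2
def snap(n,f=None):
    P=camera_params(n); im,d=camera(n)
    if f: cv2.imwrite('pics/'+f,im[:,:,::-1])
    return P,im,d
def w(P,c): return np.array(P['R']).T@(np.array(c)-np.array(P['t']))
def px(P,X):
    c=np.array(P['R'])@np.array(X)+np.array(P['t']); x,y=c[0]/c[2],c[1]/c[2]; s=1+P['k1']*(x*x+y*y)
    K=np.array(P['intrinsics']); return np.round([K[0,0]*x*s+K[0,2],K[1,1]*y*s+K[1,2]],1)
def ray(P,u,v):
    K=np.array(P['intrinsics']);q=np.array([(u-K[0,2])/K[0,0],(v-K[1,2])/K[1,1]]);p=q.copy()
    for _ in range(20): p=q/(1+P['k1']*(p@p))
    return np.array([p[0],p[1],1.])
def pt(P,d,u,v): return w(P,ray(P,u,v)*d[int(v),int(u)])
def onz(P,u,v,z):
    C=w(P,[0,0,0]);D=np.array(P['R']).T@ray(P,u,v);return C+D*(z-C[2])/D[2]
E
python3 - <<'E'
from h import *
s=read_state();print({k:np.round(v,3) for k,v in s.items()}); print([k for k in dir(__import__('bench')) if 'off' in k])
try: print(grasp_offset)
except Exception as e: print(e)
for n in ['scene','top']:
    P,im,d=snap(n,n+'0.png'); print(n,w(P,[0,0,0]).round(3))
    for q in ['narrow_round','wide_round','oblong','square','seat_a','station_rack','flux_bottle']:
        for r in spot_point(q,n)[:6]: print(q,round(r['conf'],2),w(P,r['centre']).round(3),px(P,w(P,r['centre'])))
E
```

```text
{'clock': np.float64(0.0), 'joint_pos': array([-1.19 ,  0.333, -0.065,  1.461,  0.022,  1.35 , -0.088]), 'joint_velocities': array([-0.001, -0.   ,  0.001,  0.001,  0.   ,  0.001, -0.   ]), 'effort': array([-2.0000e-03, -6.2326e+01,  2.3000e-02, -3.8990e+01, -6.2000e-02,
        4.0000e-02,  0.0000e+00]), 'tool_pos': array([0.246, 0.575, 0.404]), 'eef_rot': array([-3.14 ,  0.   ,  2.738]), 'force': array([-0.408, -0.737,  0.114]), 'ft_torque': array([ 0.024, -0.038, -0.012]), 'gripper_force': np.float64(0.0), 'finger_gap': np.float64(1.004)}
['grasp_offset', 'sign_off']
0.1635
scene [ 1.112 -0.075  0.641]
narrow_round 0.53 [ 0.451 -0.36   0.018] [111.3 190.5]
wide_round 0.56 [ 0.468 -0.285  0.021] [141.6 193. ]
oblong 0.77 [ 0.488 -0.211  0.019] [171.8 197.9]
square 0.94 [ 0.61  -0.083 -0.003] [226.4 240.4]
square 0.84 [ 0.51  -0.135  0.019] [202.9 202.8]
square 0.66 [ 0.414 -0.024 -0.003] [246.3 180.6]
square 0.65 [ 0.346 -0.125  0.   ] [208.  164.7]
square 0.63 [ 0.637 -0.182  0.001] [181.  251.8]
seat_a 0.89 [ 0.456 -0.372  0.019] [105.7 191.8]
seat_a 0.88 [ 0.488 -0.211  0.023] [
[... 395 characters left out ...]
1.1]
oblong 0.51 [ 0.456 -0.367  0.023] [393.1 202.8]
square 0.76 [ 0.417 -0.021 -0.002] [266.3 218.8]
square 0.67 [ 0.61  -0.09   0.003] [290.5 150.2]
square 0.66 [ 0.508 -0.133  0.02 ] [307.1 184.6]
square 0.64 [ 0.637 -0.185 -0.   ] [323.2 141.6]
square 0.49 [ 0.509 -0.138  0.02 ] [309.2 184.1]
square 0.47 [ 0.347 -0.129  0.   ] [306.4 244.4]
seat_a 0.87 [ 0.469 -0.287  0.023] [364.1 198.3]
seat_a 0.72 [ 0.45  -0.366  0.026] [393.2 204.8]
seat_a 0.68 [ 0.484 -0.207  0.022] [334.7 192.9]
seat_a 0.6 [ 0.507 -0.13   0.018] [306.1 185. ]
seat_a 0.48 [ 0.488 -0.214  0.023] [337.4 191.3]
station_rack 0.51 [ 0.521 -0.006 -0.009] [260.5 181.9]
flux_bottle 0.69 [ 0.517 -0.008 -0.003] [261.3 182.8]
```

```bash
python3 - <<'E'
import cv2
a=cv2.imread('pics/scene0.png')[110:300,60:500]; b=cv2.imread('pics/top0.png')[100:270,100:420]
cv2.imwrite('pics/s1.png',cv2.resize(a,None,fx=1.8,fy=1.8,interpolation=2))
cv2.imwrite('pics/t1.png',cv2.resize(b,None,fx=2.5,fy=2.5,interpolation=2))
E
```

```text
(no output)
```

View pics/s1.png

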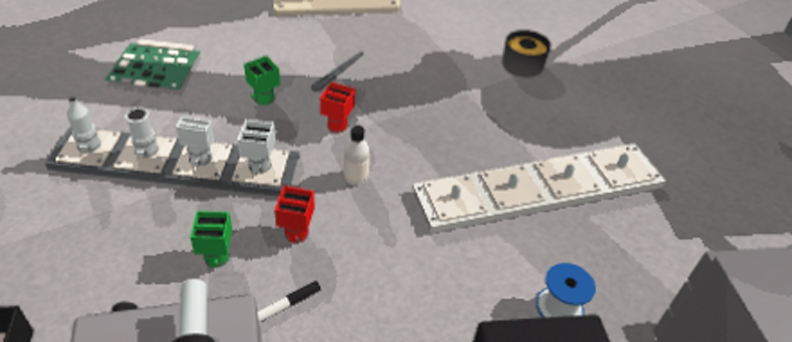

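View pics/t1.png

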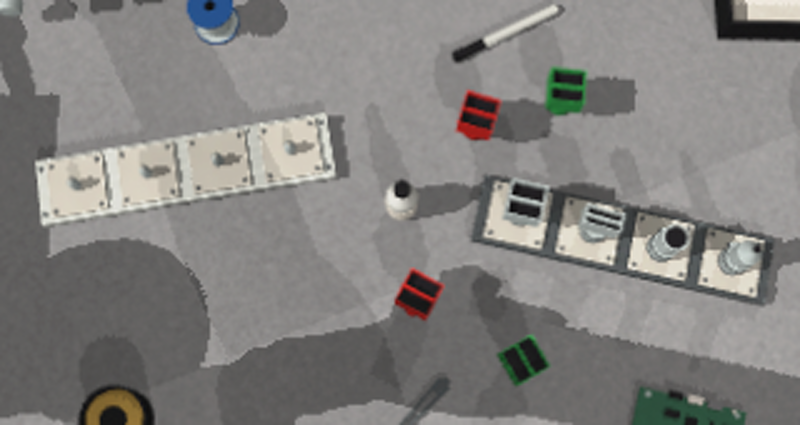

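The top view shows the dark rack on the right, with the steel square, oblong, wide and narrow nozzles running left to right at top-image (307,184), (337,191), (364,200) and (393,203). The "square" candidates are:
- **Steel:** (307,184), on seat_d.
- **Red:** (290,150) and (266,219).
- **Green:** (323,142) and (306,244).

Only the grey steel one standing on the rack is meant, and the enlarged crop confirms it. The target order from left is square, oblong, wide, narrow.

```bash
cat >> h.py <<'E'
def cloud(P,d):
    K=np.array(P['intrinsics']);v,u=np.mgrid[:384,:512]
    q=np.stack([u.ravel(),v.ravel()],1).astype(float)[:,None]
    p=cv2.undistortPoints(q,K,np.array([P['k1'],0,0,0]))[:,0]
    c=np.c_[p,np.ones(len(p))]*d.ravel()[:,None]
    X=(c-np.array(P['t']))@np.array(P['R']); X[d.ravel()==0]=9
    return X
E
python3 - <<'E'
from h import *
for n in ['top','scene']:
    P,im,d=snap(n);X=cloud(P,d)
    for name,lo,hi in [('station',(.42,.08),(.68,.45)),('dark',(.38,-.42),(.57,-.07))]:
        m=(X[:,0]>lo[0])&(X[:,0]<hi[0])&(X[:,1]>lo[1])&(X[:,1]<hi[1])
        t=m&(X[:,2]>.013)&(X[:,2]<.027)
        r=cv2.minAreaRect(X[t][:,:2].astype(np.float32)); b=cv2.boxPoints(r)
        print(n,name,np.round(r[0],4),np.round(r[1],4),round(r[2],2),'zmed',np.median(X[t][:,2]).round(4)); 
        c=np.array(r[0]); e=b[1]-b[0] if np.linalg.norm(b[1]-b[0])>np.linalg.norm(b[2]-b[1]) else b[2]-b[1]
        e=e/np.linalg.norm(e); e=e*np.sign(e[1])
        print('  row dir',e.round(3),'yaw',np.arctan2(-e[0],e[1]).round(3))
        for k in (120,40,-40,-120):
            s=c+e*k/1000; print('  seat',s.round(4))
            if name=='dark':
                h=m&(np.hypot(*(X[:,:2]-s).T)<.035)&(X[:,2]>.058)
                rr=cv2.minAreaRect(X[h][:,:2].astype(np.float32)); print('     noz',np.round(rr[0],4),np.round(rr[1],3),round(rr[2],1),'top',np.percentile(X[h][:,2],97).round(4),h.sum())
            else:
                h=m&(np.hypot(*(X[:,:2]-s).T)<.02)&(X[:,2]>.03); print('     post',X[h].mean(0).round(4),h.sum(),X[h][:,2].max().round(4))
E
```

```text
top station [0.5584 0.2376] [0.0756 0.3276] 9.65 zmed 0.0185
  row dir [-0.168  0.986] yaw 0.168
  seat [0.5383 0.3559]
     post [0.5379 0.3544 0.036 ] 16 0.0427
  seat [0.5517 0.277 ]
     post [0.5513 0.2744 0.0359] 11 0.0397
  seat [0.5651 0.1981]
     post [0.5646 0.1961 0.0366] 15 0.0434
  seat [0.5785 0.1193]
     post [0.5774 0.1166 0.0367] 15 0.0417
top dark [ 0.4792 -0.2492] [0.3288 0.0759] 77.08 zmed 0.0182
  row dir [0.224 0.975] yaw -0.225
  seat [ 0.506  -0.1323]
     noz [ 0.5076 -0.134 ] [0.038 0.039] 76.9 top 0.086 255
  seat [ 0.4881 -0.2102]
     noz [ 0.4885 -0.2115] [0.04  0.021] 73.4 top 0.0857 165
  seat [ 0.4702 -0.2882]
     noz [ 0.4669 -0.2866] [0.026 0.028] 2.5 top 0.0878 122
  seat [ 0.4524 -0.3662]
     noz [ 0.4516 -0.3623] [0.026 0.023] 17.2 top 0.1016 105
scene station [0.5602 0.2367] [0.0764 0.3282] 9.42 zmed 0.0186
  row dir [-0.164  0.987] yaw 0.164
  seat [0.5406 0.3551]
     post [0.5425 0.3528 0.0356] 21 0.0415
  seat [0.5537 0.2761]
     post [0.5561 0.2752 0.0363] 21 0.0411
  seat [0.5668 0.1972]
     post [0.5692 0.1949 0.0354] 21 0.0395
  seat [0.5799 0.1183]
     post [0.583  0.1167 0.0357] 22 0.0437
scene dark [ 0.48   -0.2488] [0.3301 0.0767] 77.13 zmed 0.0186
  row dir [0.223 0.975] yaw -0.225
  seat [ 0.5068 -0.1318]
     noz [ 0.5081 -0.1328] [0.039 0.043] 76.4 top 0.0842 356
  seat [ 0.4889 -0.2098]
     noz [ 0.4899 -0.2121] [0.041 0.023] 70.9 top 0.0845 264
  seat [ 0.4711 -0.2878]
     noz [ 0.4684 -0.2839] [0.027 0.029] 89.7 top 0.0861 172
  seat [ 0.4533 -0.3658]
     noz [ 0.4583 -0.3632] [0.019 0.025] 14.1 top 0.1025 178
```

```bash
cat > plan.py <<'E'
# python3 plan.py x y z(grasp point) yaw_deg rows : prints suggested rows
import sys; from h import *
x,y,z,yaw,n=map(float,sys.argv[1:6]);n=int(n); s=read_state(); p=np.array(s['tool_pos']); ps=s['eef_rot'][2]
from scipy.spatial.transform import Rotation as Ro
D=np.array([x,y,z+grasp_offset])-p; a=(yaw-np.degrees(ps)+180)%360-180
print('at grasp',(p-[0,0,grasp_offset]).round(4),'yaw',np.degrees(ps).round(1),'D',D.round(4),'dyaw',round(a,1),'tilt',np.round(s['eef_rot'][:2],3))
for i in range(n):
    R=Ro.from_euler('xyz',[np.pi,0,ps+np.radians(a*i/n)]).as_matrix()
    print(np.round(R.T@D/n*100,2).tolist()+[round(-a/n,2)])
E
python3 plan.py .508 -.1335 .22 76.8 16; python3 -c "
from h import *
print(np.round(read_state()['joint_pos'],2))"
```

```text
at grasp [0.2455 0.5747 0.2413] yaw 156.9 D [ 0.2625 -0.7082 -0.0213] dyaw -80.1 tilt [ 3.142 -0.   ]
[-3.25, -3.43, 0.13, np.float64(5.0)]
[-3.53, -3.13, 0.13, np.float64(5.0)]
[-3.79, -2.81, 0.13, np.float64(5.0)]
[-4.02, -2.47, 0.13, np.float64(5.0)]
[-4.22, -2.11, 0.13, np.float64(5.0)]
[-4.39, -1.73, 0.13, np.float64(5.0)]
[-4.53, -1.34, 0.13, np.float64(5.0)]
[-4.63, -0.94, 0.13, np.float64(5.0)]
[-4.69, -0.53, 0.13, np.float64(5.0)]
[-4.72, -0.12, 0.13, np.float64(5.0)]
[-4.71, 0.29, 0.13, np.float64(5.0)]
[-4.67, 0.7, 0.13, np.float64(5.0)]
[-4.59, 1.1, 0.13, np.float64(5.0)]
[-4.48, 1.5, 0.13, np.float64(5.0)]
[-4.33, 1.88, 0.13, np.float64(5.0)]
[-4.15, 2.25, 0.13, np.float64(5.0)]
[-1.19  0.33 -0.06  1.46  0.02  1.35 -0.09]
```

```bash
python3 -m handwheel '[[[-3.25,-3.45,0.1,5,1],[-3.5,-3.1,0.1,5,1],[-3.8,-2.8,0.1,5,1],[-4,-2.5,0.1,5,1],[-4.2,-2.1,0.1,5,1],[-4.4,-1.7,0.1,5,1],[-4.5,-1.3,0.1,5,1],[-4.6,-0.9,0.1,5,1]]]'; python3 -m handwheel '[[[-4.7,-0.5,0.1,5,1],[-4.7,-0.1,0.1,5,1],[-4.7,0.3,0.1,5,1],[-4.7,0.7,0.1,5,1],[-4.6,1.1,0.1,5,1],[-4.5,1.5,0.1,5,1],[-4.3,1.9,0.1,5,1],[-4.1,2.2,0.1,5,1]]]'; python3 plan.py .508 -.1335 .22 76.8 2; python3 - <<'E'
from h import *
P,im,d=snap('wrist','w1.png'); print(np.round(read_state()['joint_pos'],2))
X=cloud(P,d); print(w(P,[0,0,0]).round(3))
for n,s in [('sq',(.508,-.1335)),('ob',(.489,-.212)),('wi',(.4675,-.286)),('na',(.452,-.363))]:
    h=(np.hypot(*(X[:,:2]-np.array(s)).T)<.036)&(X[:,2]>.058)&(X[:,2]<.2)
    if h.sum()>20:
        rr=cv2.minAreaRect(X[h][:,:2].astype(np.float32)); print(n,np.round(rr[0],4),np.round(rr[1],3),round(rr[2],1),'top',np.percentile(X[h][:,2],97).round(4),h.sum())
E
```

```text
clock: 1.9
tool_pos: [0.3772, 0.2205, 0.397]
eef_rot: [3.141, -0.0, 2.037]
force: [0.8, 0.1, -0.0]
finger_gap: 0.998
gripper_force: 0.0
clock: 2.9
tool_pos: [0.5091, -0.1327, 0.389]
eef_rot: [3.141, -0.0, 1.339]
force: [0.3, 0.8, 0.1]
finger_gap: 0.999
gripper_force: 0.0
at grasp [ 0.5091 -0.1327  0.2255] yaw 76.7 D [-0.0011 -0.0008 -0.0055] dyaw 0.1 tilt [ 3.141 -0.   ]
[-0.05, -0.04, 0.28, np.float64(-0.04)]
[-0.05, -0.04, 0.28, np.float64(-0.04)]
[-0.44  0.13  0.68  1.77 -0.08  1.27  0.02]
[ 0.524 -0.065  0.368]
sq [ 0.508  -0.1323] [0.038 0.038] 77.0 top 0.0831 1579
ob [ 0.489 -0.212] [0.041 0.019] 73.3 top 0.0834 283
```

The wrist view agrees with both fixed cameras: the square is at (0.508,-0.132) with its top at z 0.084. I'll descend and grip.

```bash
python3 -m handwheel '[[[-0.05,-0.1,5,0,1],[0,0,5,0,1],[0,0,4,0,1],[0,0,1.95,0,1],[0,0,0,0,1],[0,0,0,0,0.3],[0,0,0,0,0.2],[0,0,0,0,0.2]]]' 25;  python3 -m handwheel '[[[0,0,0,0,0.2],[0,0,0,0,0.2],[0,0,0,0,0.2]]]' 25; python3 plan.py .508 -.1325 .066 76.8 1
```

```text
clock: 3.95
tool_pos: [0.5079, -0.1315, 0.23]
eef_rot: [3.14, -0.001, 1.342]
force: [-0.2, -0.0, -0.1]
finger_gap: 0.741
gripper_force: 0.0
clock: 4.32
tool_pos: [0.5077, -0.1315, 0.2293]
eef_rot: [3.142, -0.0, 1.342]
force: [0.4, 0.1, -0.1]
finger_gap: 0.437
gripper_force: 25.0
at grasp [ 0.5077 -0.1315  0.0658] yaw 76.9 D [ 0.0003 -0.001   0.0002] dyaw -0.1 tilt [ 3.142 -0.   ]
[-0.09, 0.05, -0.02, np.float64(0.07)]
```

View pics/w1.png

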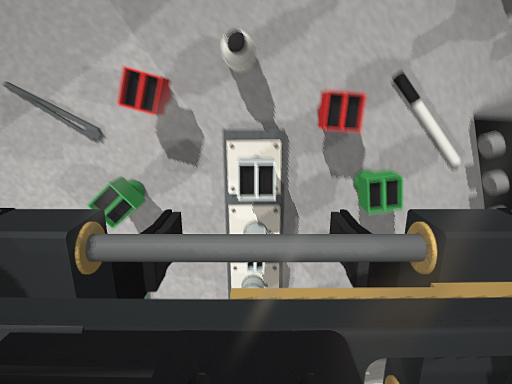

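The wrist view shows the steel square at (257,180) on the rack, with the coloured look-alikes off it. It's now gripped at 38 mm, as expected. Next I lift it and carry it to the leftmost post.

```bash
python3 -m handwheel '[[[0,0,-3,0,0.2],[0,0,-5,0,0.2],[0,0,-4.5,0,0.2],[0,0,0,0,0.2]]]'; python3 plan.py .539 .3555 .186 99.5 10
```

```text
clock: 4.82
tool_pos: [0.5084, -0.1321, 0.3573]
eef_rot: [3.136, -0.002, 1.341]
force: [-0.6, 0.9, -1.5]
finger_gap: 0.43
gripper_force: 25.0
at grasp [ 0.5084 -0.1321  0.1938] yaw 76.9 D [ 0.0306  0.4876 -0.0078] dyaw 22.6 tilt [ 3.136e+00 -2.000e-03]
[4.82, -0.81, 0.08, np.float64(-2.26)]
[4.85, -0.62, 0.08, np.float64(-2.26)]
[4.87, -0.43, 0.08, np.float64(-2.26)]
[4.88, -0.24, 0.08, np.float64(-2.26)]
[4.89, -0.04, 0.08, np.float64(-2.26)]
[4.88, 0.15, 0.08, np.float64(-2.26)]
[4.87, 0.34, 0.08, np.float64(-2.26)]
[4.86, 0.54, 0.08, np.float64(-2.26)]
[4.83, 0.73, 0.08, np.float64(-2.26)]
[4.8, 0.92, 0.08, np.float64(-2.26)]
```

```bash
python3 -m handwheel '[[[4.8,-0.8,0,-2.3,0.2],[4.85,-0.6,0,-2.3,0.2],[4.9,-0.4,0,-2.3,0.2],[4.9,-0.2,0,-2.3,0.2],[4.9,0,0,-2.3,0.2],[4.9,0.15,0,-2.3,0.2],[4.9,0.35,0,-2.3,0.2],[4.9,0.5,0,-2.3,0.2]]]';python3 -m handwheel '[[[4.8,0.7,0,-2.2,0.2],[4.8,0.9,0,-2,0.2],[0,0,0,0,0.2],[0,0,0,0,0.2]]]'; python3 plan.py .539 .3555 .066 99.5 1; python3 - <<'E'
from h import *
P,im,d=snap('wrist','w2.png'); X=cloud(P,d)
t=(X[:,2]>.013)&(X[:,2]<.027)&(X[:,0]>.42)&(X[:,0]<.68)&(X[:,1]>.05)&(X[:,1]<.45)
r=cv2.minAreaRect(X[t][:,:2].astype(np.float32)); print(r, t.sum())
P,im,d=snap('top','t2.png');X=cloud(P,d);g=np.array(read_state()['tool_pos'])[:2]
h=(np.hypot(*(X[:,:2]-g).T)<.1)&(X[:,2]>.1);print(h.sum())
for s in [(.539,.3555),(.5525,.2765),(.566,.1978),(.579,.119)]:
    print(px(camera_params('wrist'),[*s,.042]))
E
```

```text
clock: 5.82
tool_pos: [0.532, 0.2613, 0.3528]
eef_rot: [-3.14, 0.001, 1.664]
force: [0.4, -1.0, -1.0]
finger_gap: 0.431
gripper_force: 25.0
clock: 6.32
tool_pos: [0.5376, 0.3564, 0.3528]
eef_rot: [-3.14, 0.002, 1.735]
force: [-0.2, -0.6, -1.5]
finger_gap: 0.437
gripper_force: 25.0
at grasp [0.5376 0.3564 0.1893] yaw 99.4 D [ 0.0014 -0.0009 -0.1233] dyaw 0.1 tilt [-3.14e+00  2.00e-03]
[-0.11, 0.12, 12.33, np.float64(-0.06)]
((0.5383555293083191, 0.3603546917438507), (0.07402901351451874, 0.07863036543130875), 9.439187049865723) 4411
6757
[257.  177.7]
[257.4 250.1]
[257.7 313.3]
[257.6 368.7]
```

View pics/w2.png

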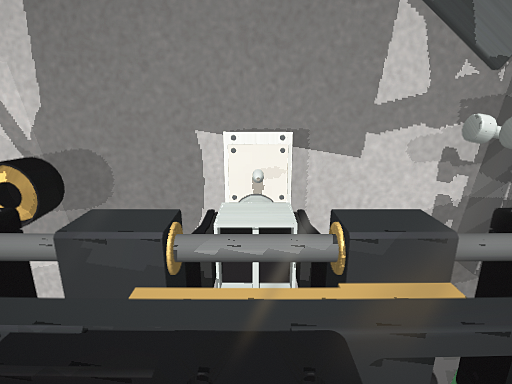

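The wrist view shows the left-end post tip at (258,177), against a prediction of (257,178), so the target is confirmed. I'll lower the nozzle.

```bash
python3 -m handwheel '[[[-0.1,0.1,4,0,0.2],[0,0,3,0,0.2],[0,0,2,0,0.2],[0,0,1.5,0,0.2],[0,0,1,0,0.2],[0,0,0.7,0,0.2],[0,0,0,0,0.2]]]'; python3 plan.py .539 .3555 .066 99.5 1
```

```text
clock: 7.3
tool_pos: [0.5387, 0.3562, 0.2322]
eef_rot: [-3.142, -0.0, 1.736]
force: [-0.2, -0.4, -1.1]
finger_gap: 0.431
gripper_force: 25.0
at grasp [0.5387 0.3562 0.0687] yaw 99.5 D [ 0.0003 -0.0007 -0.0027] dyaw 0.0 tilt [-3.142 -0.   ]
[-0.07, 0.02, 0.27, np.float64(-0.03)]
```

```bash
python3 -m handwheel '[[[0,0,0.25,0,0.2],[0,0,0,0,0.2],[0,0,0,0,1],[0,0,0,0,1],[0,0,0,0,1],[0,0,0,0,1],[0,0,-5,0,1],[0,0,-6,0,1]]]'; python3 -m handwheel '[[[0,0,-4.5,0,1],[0,0,0,0,1]]]'; python3 - <<'E'
from h import *
P,im,d=snap('wrist','w3.png'); X=cloud(P,d)
h=(np.hypot(*(X[:,:2]-[.539,.3555]).T)<.036)&(X[:,2]>.06)&(X[:,2]<.2)
rr=cv2.minAreaRect(X[h][:,:2].astype(np.float32)); print(np.round(rr[0],4),np.round(rr[1],3),round(rr[2],1),'top',np.median(X[h][:,2]).round(4),h.sum())
E
python3 plan.py .489 -.212 .22 72.5 12
```

```text
clock: 8.3
tool_pos: [0.5383, 0.356, 0.34]
eef_rot: [-3.139, 0.001, 1.736]
force: [0.6, 0.6, 1.1]
finger_gap: 0.981
gripper_force: 0.0
clock: 8.55
tool_pos: [0.5395, 0.3563, 0.3892]
eef_rot: [3.135, -0.004, 1.736]
force: [-0.2, 0.0, -0.8]
finger_gap: 0.996
gripper_force: 0.0
[0.5387 0.3554] [0.038 0.039] 9.2 top 0.0736 1588
at grasp [0.539  0.3562 0.2229] yaw 99.5 D [-0.05   -0.5682 -0.0029] dyaw -27.0 tilt [ 3.139e+00 -2.000e-03]
[-4.6, -1.19, 0.02, np.float64(2.25)]
[-4.65, -1.01, 0.02, np.float64(2.25)]
[-4.68, -0.82, 0.02, np.float64(2.25)]
[-4.71, -0.64, 0.02, np.float64(2.25)]
[-4.73, -0.46, 0.02, np.float64(2.25)]
[-4.75, -0.27, 0.02, np.float64(2.25)]
[-4.75, -0.08, 0.02, np.float64(2.25)]
[-4.75, 0.1, 0.02, np.float64(2.25)]
[-4.74, 0.29, 0.02, np.float64(2.25)]
[-4.73, 0.47, 0.02, np.float64(2.25)]
[-4.71, 0.66, 0.02, np.float64(2.25)]
[-4.68, 0.84, 0.02, np.float64(2.25)]
```

```bash
python3 -m handwheel '[[[-4.6,-1.2,0,2.25,1],[-4.65,-1,0,2.25,1],[-4.7,-0.8,0,2.25,1],[-4.7,-0.65,0,2.25,1],[-4.75,-0.45,0,2.25,1],[-4.75,-0.25,0,2.25,1],[-4.75,-0.1,0,2.25,1],[-4.75,0.1,0,2.25,1]]]';python3 -m handwheel '[[[-4.75,0.3,0,2.25,1],[-4.75,0.45,0,2.25,1],[-4.7,0.65,0,2.25,1],[-4.7,0.85,0,2.25,1],[0,0,0,0,1]]]';python3 - <<'E'
from h import *
P,im,d=snap('wrist','w4.png'); X=cloud(P,d)
for s in [(.489,-.212),(.4675,-.286)]:
    h=(np.hypot(*(X[:,:2]-np.array(s)).T)<.036)&(X[:,2]>.06)&(X[:,2]<.2)
    if h.sum()>20:
        rr=cv2.minAreaRect(X[h][:,:2].astype(np.float32)); print(np.round(rr[0],4),np.round(rr[1],3),round(rr[2],1),'top',np.percentile(X[h][:,2],97).round(4),h.sum())
E
python3 plan.py .489 -.212 .066 72.8 1
```

```text
clock: 9.6
tool_pos: [0.5048, -0.0243, 0.3834]
eef_rot: [-3.14, 0.001, 1.421]
force: [0.3, -0.2, 0.5]
finger_gap: 1.003
gripper_force: 0.0
clock: 10.22
tool_pos: [0.487, -0.2162, 0.3835]
eef_rot: [-3.14, 0.002, 1.258]
force: [0.2, 0.1, 0.4]
finger_gap: 1.0
gripper_force: 0.0
[ 0.4886 -0.2119] [0.04 0.02] 72.9 top 0.0835 895
[ 0.4715 -0.276 ] [0.007 0.022] 72.1 top 0.0767 110
at grasp [ 0.4878 -0.2139  0.2199] yaw 72.3 D [ 0.0012  0.0019 -0.1539] dyaw 0.5 tilt [-3.14e+00  1.00e-03]
[0.22, 0.06, 15.39, np.float64(-0.52)]
```

```bash
python3 -m handwheel '[[[0.2,0.05,5,-0.5,1],[0,0,5,0,1],[0,0,4,0,1],[0,0,1.4,0,1],[0,0,0,0,0.5],[0,0,0,0,0],[0,0,0,0,0],[0,0,0,0,0]]]' 25;  python3 -m handwheel '[[[0,0,0,0,0],[0,0,0,0,0],[0,0,0,0,0],[0,0,0,0,0],[0,0,0,0,0]]]' 25; python3 plan.py .4886 -.2119 .066 72.8 1
```

```text
clock: 11.28
tool_pos: [0.4899, -0.2109, 0.2315]
eef_rot: [3.14, -0.001, 1.274]
force: [0.3, 0.2, -1.1]
finger_gap: 0.632
gripper_force: 0.0
clock: 11.9
tool_pos: [0.4896, -0.2109, 0.2307]
eef_rot: [3.142, -0.0, 1.273]
force: [-0.3, -0.2, 0.2]
finger_gap: 0.324
gripper_force: 25.0
at grasp [ 0.4896 -0.2109  0.0672] yaw 73.0 D [-0.001  -0.001  -0.0012] dyaw -0.2 tilt [ 3.142 -0.   ]
[-0.13, -0.07, 0.12, np.float64(0.16)]
```

Opening reads 28 mm where 20 mm is expected, so I'll wait and look.

```bash
python3 -m handwheel '[[[0,0,0,0,0],[0,0,0,0,0],[0,0,0,0,0]]]'; python3 - <<'E'
from h import *
snap('wrist','w5.png')
P,im,d=snap('scene','s5.png'); a=im[130:230,90:260,::-1]; cv2.imwrite('pics/s5c.png',cv2.resize(a,None,fx=4,fy=4,interpolation=2))
E
```

```text
clock: 12.28
tool_pos: [0.4897, -0.2109, 0.2307]
eef_rot: [3.142, -0.0, 1.274]
force: [-0.3, -0.9, 0.4]
finger_gap: 0.323
gripper_force: 25.0
```

View pics/s5c.png

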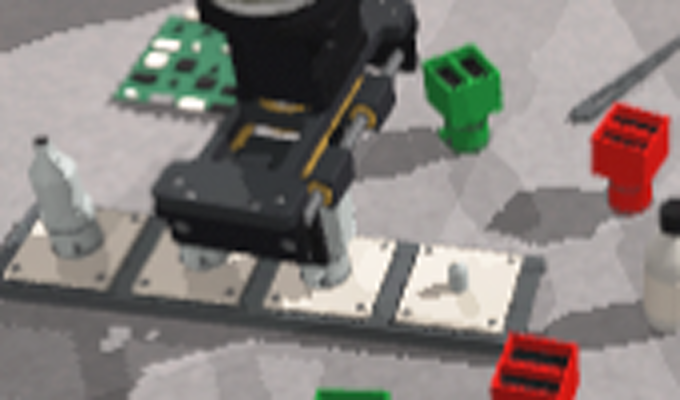

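View pics/w5.png

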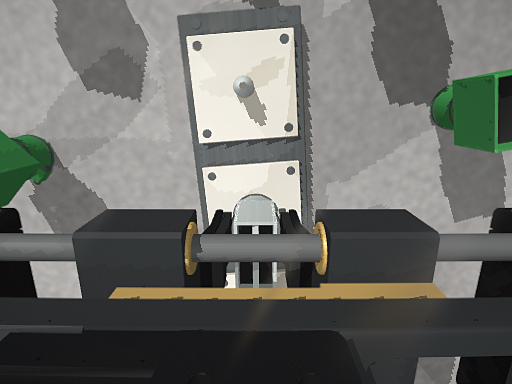

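The nozzle still stands on its post, with its head at wrist px (255,240). The fingertips closed on the wider shoulder, so I'll reopen, go up 7 mm and regrip.

```bash
python3 -m handwheel '[[[0,0,0,0,0.6],[0,0,0,0,0.6],[-0.1,0,-0.7,0,0.6],[0,0,0,0,0],[0,0,0,0,0],[0,0,0,0,0],[0,0,0,0,0],[0,0,0,0,0]]]' 25; python3 -m handwheel '[[[0,0,0,0,0],[0,0,0,0,0]]]'
```

```text
clock: 13.38
tool_pos: [0.4893, -0.2118, 0.2376]
eef_rot: [-3.141, -0.0, 1.273]
force: [-0.1, -0.5, -1.9]
finger_gap: 0.225
gripper_force: 25.0
clock: 13.62
tool_pos: [0.4893, -0.2118, 0.2376]
eef_rot: [-3.141, -0.0, 1.273]
force: [-0.3, 0.3, -1.3]
finger_gap: 0.228
gripper_force: 25.0
```

```bash
python3 -m handwheel '[[[0,0,-3,0,0],[0,0,-5,0,0],[0,0,-4,0,0],[0,0,0,0,0],[0,0,0,0,0]]]'; python3 plan.py .5525 .2765 .19 99.5 10
```

```text
clock: 14.25
tool_pos: [0.4891, -0.2116, 0.3571]
eef_rot: [-3.141, -0.0, 1.274]
force: [0.5, 0.8, -0.7]
finger_gap: 0.226
gripper_force: 25.0
at grasp [ 0.4891 -0.2116  0.1936] yaw 73.0 D [ 0.0634  0.4881 -0.0036] dyaw 26.5 tilt [-3.141 -0.   ]
[4.85, -0.82, 0.04, np.float64(-2.65)]
[4.89, -0.6, 0.04, np.float64(-2.65)]
[4.91, -0.37, 0.04, np.float64(-2.65)]
[4.92, -0.14, 0.04, np.float64(-2.65)]
[4.92, 0.08, 0.04, np.float64(-2.65)]
[4.91, 0.31, 0.04, np.float64(-2.65)]
[4.89, 0.54, 0.04, np.float64(-2.65)]
[4.86, 0.76, 0.04, np.float64(-2.65)]
[4.82, 0.99, 0.04, np.float64(-2.65)]
[4.77, 1.21, 0.04, np.float64(-2.65)]
```

```bash
python3 -m handwheel '[[[4.85,-0.8,0,-2.65,0],[4.9,-0.6,0,-2.65,0],[4.9,-0.4,0,-2.65,0],[4.9,-0.15,0,-2.65,0],[4.9,0.1,0,-2.65,0],[4.9,0.3,0,-2.65,0],[4.9,0.55,0,-2.65,0],[4.85,0.75,0,-2.65,0]]]';python3 -m handwheel '[[[4.8,1,0,-2.65,0],[4.8,1.2,0,-2.65,0],[0,0,0,0,0],[0,0,0,0,0],[0,0,0,0,0]]]'; python3 plan.py .5525 .2765 .0741 99.5 1; python3 - <<'E'
from h import *
P,im,d=snap('wrist'); X=cloud(P,d)
h=(np.hypot(*(X[:,:2]-[.539,.3555]).T)<.036)&(X[:,2]>.06)&(X[:,2]<.1)
rr=cv2.minAreaRect(X[h][:,:2].astype(np.float32)); print(np.round(rr[0],4),np.round(rr[1],3),round(rr[2],1),'top',np.percentile(X[h][:,2],97).round(4),h.sum())
E
```

```text
clock: 15.25
tool_pos: [0.5397, 0.1796, 0.3561]
eef_rot: [-3.139, 0.001, 1.645]
force: [1.0, -0.7, -0.6]
finger_gap: 0.229
gripper_force: 25.0
clock: 15.88
tool_pos: [0.5529, 0.2743, 0.3572]
eef_rot: [-3.141, 0.001, 1.734]
force: [0.8, 0.2, -0.3]
finger_gap: 0.232
gripper_force: 25.0
at grasp [0.5529 0.2743 0.1937] yaw 99.3 D [-0.0004  0.0022 -0.1196] dyaw 0.2 tilt [-3.141e+00  1.000e-03]
[0.23, -0.0, 11.96, np.float64(-0.16)]
[0.5386 0.3556] [0.038 0.037] 9.3 top 0.0834 2232
```

Square is fully down (top at 0.0834, same as before). Now I lower the oblong.

```bash
python3 -m handwheel '[[[0.2,0,4,0,0],[0,0,3,0,0],[0,0,2,0,0],[0,0,1.5,0,0],[0,0,1,0,0],[0,0,0.4,0,0],[0,0,0,0,0]]]'; python3 plan.py .5525 .2765 .0741 99.5 1
```

```text
clock: 16.8
tool_pos: [0.5525, 0.2778, 0.2391]
eef_rot: [3.141, -0.0, 1.736]
force: [0.5, -0.1, 0.1]
finger_gap: 0.227
gripper_force: 25.0
at grasp [0.5525 0.2778 0.0756] yaw 99.5 D [ 0.     -0.0013 -0.0015] dyaw 0.0 tilt [ 3.141 -0.   ]
[-0.13, -0.02, 0.15, np.float64(-0.03)]
```

```bash
python3 -m handwheel '[[[-0.1,0,0.15,0,0],[0,0,0,0,0.75],[0,0,0,0,0.75],[0,0,0,0,0.75],[0,0,0,0,0.75],[0,0,-4,0,0.75],[0,0,-5,0,0.75],[0,0,-5,0,0.75]]]'; python3 -m handwheel '[[[0,0,-1,0,0.75],[0,0,0,0,0.75],[0,0,0,0,0.75]]]'; python3 - <<'E'
from h import *
P,im,d=snap('wrist','w6.png'); X=cloud(P,d)
for s in [(.539,.3555),(.5525,.2765)]:
    h=(np.hypot(*(X[:,:2]-np.array(s)).T)<.036)&(X[:,2]>.06)&(X[:,2]<.1)
    rr=cv2.minAreaRect(X[h][:,:2].astype(np.float32)); print(np.round(rr[0],4),np.round(rr[1],3),round(rr[2],1),'top',np.percentile(X[h][:,2],97).round(4),h.sum())
E
python3 plan.py .4675 -.286 .22 77 13
```

```text
clock: 17.8
tool_pos: [0.5523, 0.2766, 0.3788]
eef_rot: [-3.141, 0.0, 1.736]
force: [0.7, 0.6, -0.3]
finger_gap: 0.743
gripper_force: 0.0
clock: 18.18
tool_pos: [0.5522, 0.2767, 0.3856]
eef_rot: [-3.139, 0.001, 1.736]
force: [0.1, -0.0, 0.0]
finger_gap: 0.752
gripper_force: 0.0
[0.5386 0.3557] [0.038 0.037] 9.5 top 0.0834 1785
[0.5526 0.2766] [0.02 0.04] 9.8 top 0.0835 909
at grasp [0.5522 0.2767 0.222 ] yaw 99.5 D [-0.0847 -0.5627 -0.002 ] dyaw -22.5 tilt [-3.139e+00  1.000e-03]
[-4.16, -1.35, 0.02, np.float64(1.73)]
[-4.2, -1.23, 0.02, np.float64(1.73)]
[-4.24, -1.1, 0.02, np.float64(1.73)]
[-4.27, -0.97, 0.02, np.float64(1.73)]
[-4.3, -0.84, 0.02, np.float64(1.73)]
[-4.32, -0.71, 0.02, np.float64(1.73)]
[-4.34, -0.58, 0.02, np.float64(1.73)]
[-4.35, -0.45, 0.02, np.float64(1.73)]
[-4.37, -0.32, 0.02, np.float64(1.73)]
[-4.37, -0.19, 0.02, np.float64(1.73)]
[-4.38, -0.06, 0.02, np.float64(1.73)]
[-4.38, 0.08, 0.02, np.float64(1.73)]
[-4.37, 0.21, 0.02, np.float64(1.73)]
```

Oblong is seated (top 0.0835, on its post). Next is the wide round.

```bash
python3 -m handwheel '[[[-4.15,-1.35,0,1.75,0.75],[-4.2,-1.25,0,1.75,0.75],[-4.25,-1.1,0,1.75,0.75],[-4.25,-0.95,0,1.75,0.75],[-4.3,-0.85,0,1.75,0.75],[-4.3,-0.7,0,1.75,0.75],[-4.35,-0.6,0,1.75,0.75],[-4.35,-0.45,0,1.75,0.75]]]';python3 -m handwheel '[[[-4.35,-0.3,0,1.7,0.75],[-4.4,-0.2,0,1.7,0.75],[-4.4,-0.05,0,1.7,0.75],[-4.4,0.1,0,1.7,0.75],[-4.4,0.2,0,1.7,0.75],[0,0,0,0,0.75],[0,0,0,0,0.75]]]';python3 - <<'E'
from h import *
for n in ['wrist','top']:
    P,im,d=snap(n); X=cloud(P,d)
    for s in [(.4675,-.286),(.452,-.363)]:
        h=(np.hypot(*(X[:,:2]-np.array(s)).T)<.036)&(X[:,2]>.078)&(X[:,2]<.11)
        if h.sum()>20:
            rr=cv2.minAreaRect(X[h][:,:2].astype(np.float32)); print(n,np.round(rr[0],4),np.round(rr[1],3),round(rr[2],1),'top',np.percentile(X[h][:,2],97).round(4),h.sum())
E
python3 plan.py .4675 -.286 .074 77 1
```

```text
clock: 19.23
tool_pos: [0.4992, -0.0705, 0.3863]
eef_rot: [-3.14, 0.0, 1.491]
force: [0.5, -0.0, 0.3]
finger_gap: 0.751
gripper_force: 0.0
clock: 20.1
tool_pos: [0.4671, -0.286, 0.3863]
eef_rot: [-3.14, -0.0, 1.343]
force: [-0.0, 0.0, -0.2]
finger_gap: 0.75
gripper_force: 0.0
wrist [ 0.4682 -0.2855] [0.028 0.028] 21.3 top 0.0852 647
wrist [ 0.4525 -0.366 ] [0.004 0.007] 74.9 top 0.1019 26
top [ 0.4683 -0.2859] [0.025 0.028] 65.9 top 0.0884 90
at grasp [ 0.4675 -0.2853  0.2232] yaw 77.1 D [ 0.     -0.0007 -0.1492] dyaw -0.1 tilt [-3.141e+00 -1.000e-03]
[-0.06, 0.02, 14.92, np.float64(0.07)]
```

```bash
python3 -m handwheel '[[[0,0.1,5,0,0.75],[0,0,5,0,0.75],[0,0,3.5,0,0.75],[0,0,1.4,0,0.75],[0,0,0,0,0.5],[0,0,0,0,0],[0,0,0,0,0],[0,0,0,0,0]]]' 25;  python3 -m handwheel '[[[0,0,0,0,0],[0,0,0,0,0],[0,0,0,0,0]]]' 25
```

```text
clock: 21.2
tool_pos: [0.4682, -0.2868, 0.2389]
eef_rot: [3.14, -0.0, 1.343]
force: [-0.3, -0.3, -0.1]
finger_gap: 0.38
gripper_force: 0.0
clock: 21.58
tool_pos: [0.4682, -0.2868, 0.2385]
eef_rot: [3.141, -0.0, 1.343]
force: [0.1, 0.2, 5.3]
finger_gap: 0.299
gripper_force: 24.6
```

```bash
python3 -m handwheel '[[[0,0,0,0,0.4],[0,0,0,0,0.4],[0,0,0.3,0,0.4],[0,0,0,0,0],[0,0,0,0,0],[0,0,0,0,0],[0,0,0,0,0]]]' 25
```

```text
clock: 22.45
tool_pos: [0.468, -0.2867, 0.2352]
eef_rot: [-3.142, -0.0, 1.343]
force: [0.4, -0.4, -1.2]
finger_gap: 0.294
gripper_force: 24.9
```

```bash
python3 -m handwheel '[[[0,0,-3,0,0],[0,0,-5,0,0],[0,0,-4,0,0],[0,0,0,0,0],[0,0,0,0,0]]]'; python3 plan.py .566 .1978 .19 99.5 10
```

```text
clock: 23.08
tool_pos: [0.4679, -0.2864, 0.3546]
eef_rot: [-3.141, -0.001, 1.344]
force: [-0.1, 0.7, -1.6]
finger_gap: 0.292
gripper_force: 25.0
at grasp [ 0.4679 -0.2864  0.1911] yaw 77.0 D [ 0.0981  0.4842 -0.0011] dyaw 22.5 tilt [-3.141e+00 -1.000e-03]
[4.94, -0.13, 0.01, np.float64(-2.25)]
[4.94, 0.06, 0.01, np.float64(-2.25)]
[4.93, 0.25, 0.01, np.float64(-2.25)]
[4.92, 0.45, 0.01, np.float64(-2.25)]
[4.9, 0.64, 0.01, np.float64(-2.25)]
[4.87, 0.83, 0.01, np.float64(-2.25)]
[4.83, 1.02, 0.01, np.float64(-2.25)]
[4.79, 1.21, 0.01, np.float64(-2.25)]
[4.74, 1.4, 0.01, np.float64(-2.25)]
[4.68, 1.58, 0.01, np.float64(-2.25)]
```

```bash
python3 -m handwheel '[[[4.95,-0.15,0,-2.25,0],[4.95,0.05,0,-2.25,0],[4.95,0.25,0,-2.25,0],[4.9,0.45,0,-2.25,0],[4.9,0.65,0,-2.25,0],[4.85,0.85,0,-2.25,0],[4.85,1,0,-2.25,0],[4.8,1.2,0,-2.25,0]]]';python3 -m handwheel '[[[4.75,1.4,0,-2.25,0],[4.7,1.6,0,-2.25,0],[0,0,0,0,0],[0,0,0,0,0],[0,0,0,0,0]]]'; python3 plan.py .566 .1978 .0717 99.5 1
```

```text
clock: 24.08
tool_pos: [0.5461, 0.1025, 0.3537]
eef_rot: [-3.139, 0.0, 1.659]
force: [1.5, -0.7, -1.0]
finger_gap: 0.295
gripper_force: 25.0
clock: 24.7
tool_pos: [0.5662, 0.1965, 0.3548]
eef_rot: [-3.141, 0.0, 1.734]
force: [-0.2, -0.8, -0.1]
finger_gap: 0.294
gripper_force: 25.0
at grasp [0.5662 0.1965 0.1913] yaw 99.3 D [-0.0002  0.0013 -0.1196] dyaw 0.2 tilt [-3.141  0.   ]
[0.13, -0.0, 11.96, np.float64(-0.17)]
```

```bash
python3 -m handwheel '[[[0.1,0,4,0,0],[0,0,3,0,0],[0,0,2,0,0],[0,0,1.5,0,0],[0,0,1,0,0],[0,0,0.35,0,0],[0,0,0,0,0],[0,0,0,0,0]]]'; python3 plan.py .566 .1978 .0717 99.5 1
```

```text
clock: 25.7
tool_pos: [0.5663, 0.1991, 0.2374]
eef_rot: [3.141, -0.0, 1.736]
force: [-0.5, 0.1, -0.3]
finger_gap: 0.295
gripper_force: 25.0
at grasp [0.5663 0.1991 0.0739] yaw 99.5 D [-0.0003 -0.0013 -0.0022] dyaw 0.0 tilt [ 3.141 -0.   ]
[-0.13, -0.05, 0.22, np.float64(-0.03)]
```

```bash
python3 -m handwheel '[[[-0.1,0,0.2,0,0],[0,0,0,0,0.75],[0,0,0,0,0.75],[0,0,0,0,0.75],[0,0,0,0,0.75],[0,0,-4,0,0.75],[0,0,-5,0,0.75],[0,0,-5,0,0.75]]]'; python3 -m handwheel '[[[0,0,-1.5,0,0.75],[0,0,0,0,0.75],[0,0,0,0,0.75]]]'; python3 - <<'E'
from h import *
P,im,d=snap('wrist','w7.png'); X=cloud(P,d)
for s in [(.539,.3555),(.5525,.2765),(.566,.1978)]:
    h=(np.hypot(*(X[:,:2]-np.array(s)).T)<.036)&(X[:,2]>.07)&(X[:,2]<.1)
    if h.sum()<20: continue
    rr=cv2.minAreaRect(X[h][:,:2].astype(np.float32)); print(np.round(rr[0],4),np.round(rr[1],3),round(rr[2],1),'top',np.percentile(X[h][:,2],97).round(4),h.sum())
E
python3 plan.py .4525 -.364 .22 77 13
```

```text
clock: 26.7
tool_pos: [0.566, 0.1979, 0.3763]
eef_rot: [-3.142, 0.0, 1.736]
force: [0.1, 0.7, -0.5]
finger_gap: 0.75
gripper_force: 0.0
clock: 27.08
tool_pos: [0.5658, 0.1981, 0.388]
eef_rot: [-3.139, 0.001, 1.736]
force: [-0.7, 0.3, 0.1]
finger_gap: 0.754
gripper_force: 0.0
[0.5399 0.3471] [0.038 0.022] 9.7 top 0.0835 1173
[0.5526 0.2768] [0.02 0.04] 9.5 top 0.0835 1007
[0.5658 0.1994] [0.028 0.028] 54.9 top 0.0853 653
at grasp [0.5658 0.1981 0.2244] yaw 99.5 D [-0.1133 -0.5621 -0.0044] dyaw -22.5 tilt [-3.139e+00  1.000e-03]
[-4.12, -1.57, 0.03, np.float64(1.73)]
[-4.17, -1.45, 0.03, np.float64(1.73)]
[-4.21, -1.32, 0.03, np.float64(1.73)]
[-4.25, -1.19, 0.03, np.float64(1.73)]
[-4.28, -1.06, 0.03, np.float64(1.73)]
[-4.31, -0.93, 0.03, np.float64(1.73)]
[-4.34, -0.8, 0.03, np.float64(1.73)]
[-4.36, -0.67, 0.03, np.float64(1.73)]
[-4.38, -0.54, 0.03, np.float64(1.73)]
[-4.39, -0.41, 0.03, np.float64(1.73)]
[-4.4, -0.28, 0.03, np.float64(1.73)]
[-4.41, -0.14, 0.03, np.float64(1.73)]
[-4.41, -0.01, 0.03, np.float64(1.73)]
```

Wide round is seated (top 0.0853). The last one is the narrow round.

```bash
python3 -m handwheel '[[[-4.1,-1.55,0,1.75,0.75],[-4.15,-1.45,0,1.75,0.75],[-4.2,-1.3,0,1.75,0.75],[-4.25,-1.2,0,1.75,0.75],[-4.3,-1.05,0,1.75,0.75],[-4.3,-0.95,0,1.75,0.75],[-4.35,-0.8,0,1.75,0.75],[-4.35,-0.65,0,1.75,0.75]]]';python3 -m handwheel '[[[-4.4,-0.55,0,1.7,0.75],[-4.4,-0.4,0,1.7,0.75],[-4.4,-0.3,0,1.7,0.75],[-4.4,-0.15,0,1.7,0.75],[-4.4,0,0,1.7,0.75],[0,0,0,0,0.75],[0,0,0,0,0.75]]]';python3 - <<'E'
from h import *
P,im,d=snap('wrist'); X=cloud(P,d)
for lo,hi in [(.055,.08),(.09,.11)]:
    h=(np.hypot(*(X[:,:2]-[.4525,-.364]).T)<.03)&(X[:,2]>lo)&(X[:,2]<hi)
    if h.sum()>5:
        rr=cv2.minAreaRect(X[h][:,:2].astype(np.float32)); print(np.round(rr[0],4),np.round(rr[1],3),round(rr[2],1),'top',np.percentile(X[h][:,2],97).round(4),h.sum())
E
python3 plan.py .4525 -.364 .072 77 1
```

```text
clock: 28.12
tool_pos: [0.4957, -0.1486, 0.3887]
eef_rot: [-3.14, 0.0, 1.491]
force: [0.5, -0.1, -0.7]
finger_gap: 0.745
gripper_force: 0.0
clock: 29.0
tool_pos: [0.4524, -0.363, 0.3887]
eef_rot: [-3.14, -0.001, 1.343]
force: [0.9, -0.1, 0.3]
finger_gap: 0.752
gripper_force: 0.0
[ 0.4531 -0.3638] [0.026 0.025] 59.7 top 0.0799 183
[ 0.4531 -0.3624] [0.009 0.01 ] 24.9 top 0.1024 95
at grasp [ 0.4527 -0.3625  0.2254] yaw 77.1 D [-0.0002 -0.0015 -0.1534] dyaw -0.1 tilt [-3.14e+00 -1.00e-03]
[-0.15, 0.01, 15.34, np.float64(0.05)]
```

```bash
python3 -m handwheel '[[[0,0,5,0,0.75],[0,0,5,0,0.75],[0,0,3.8,0,0.75],[0,0,1.55,0,0.75],[0,0,0,0,0.5],[0,0,0,0,0],[0,0,0,0,0],[0,0,0,0,0]]]' 25;  python3 -m handwheel '[[[0,0,0,0,0],[0,0,0,0,0],[0,0,0,0,0]]]' 25
```

```text
clock: 30.05
tool_pos: [0.4524, -0.3637, 0.237]
eef_rot: [3.14, 0.0, 1.343]
force: [-0.0, -0.2, -0.1]
finger_gap: 0.382
gripper_force: 0.0
clock: 30.42
tool_pos: [0.4523, -0.3637, 0.2365]
eef_rot: [3.141, 0.0, 1.343]
force: [1.0, 1.0, 4.1]
finger_gap: 0.288
gripper_force: 24.9
```

```bash
python3 -m handwheel '[[[0,0,0,0,0],[0,0,0,0,0]]]'; python3 -m handwheel '[[[0,0,-3,0,0],[0,0,-5,0,0],[0,0,-4,0,0],[0,0,0,0,0],[0,0,0,0,0]]]'; python3 plan.py .579 .119 .19 99.5 10; python3 - <<'E'
from h import *
P,im,d=snap('scene','s8.png'); a=im[60:260,60:330,::-1]; cv2.imwrite('pics/s8c.png',cv2.resize(a,None,fx=2.9,fy=2.9,interpolation=2))
E
```

```text
clock: 30.68
tool_pos: [0.4523, -0.3636, 0.2364]
eef_rot: [3.141, 0.0, 1.343]
force: [0.4, 0.7, 4.8]
finger_gap: 0.293
gripper_force: 24.9
clock: 31.3
tool_pos: [0.452, -0.3632, 0.3552]
eef_rot: [-3.14, -0.001, 1.344]
force: [0.5, 0.4, -1.4]
finger_gap: 0.292
gripper_force: 24.9
at grasp [ 0.452  -0.3632  0.1917] yaw 77.0 D [ 0.127   0.4822 -0.0017] dyaw 22.5 tilt [-3.14e+00 -1.00e-03]
[4.98, 0.15, 0.02, np.float64(-2.25)]
[4.97, 0.35, 0.02, np.float64(-2.25)]
[4.96, 0.54, 0.02, np.float64(-2.25)]
[4.93, 0.74, 0.02, np.float64(-2.25)]
[4.9, 0.93, 0.02, np.float64(-2.25)]
[4.86, 1.12, 0.02, np.float64(-2.25)]
[4.81, 1.31, 0.02, np.float64(-2.25)]
[4.76, 1.5, 0.02, np.float64(-2.25)]
[4.69, 1.68, 0.02, np.float64(-2.25)]
[4.62, 1.87, 0.02, np.float64(-2.25)]
```

View pics/s8c.png

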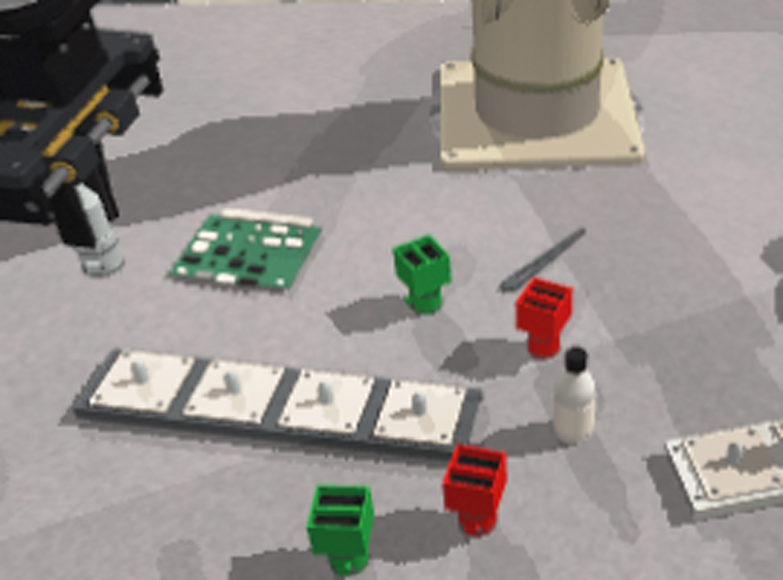

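The dark rack is empty and the narrow nozzle hangs upright in the gripper at crop (95,240). The bottle still stands at (573,400).

```bash
python3 -m handwheel '[[[5,0.15,0,-2.25,0],[4.95,0.35,0,-2.25,0],[4.95,0.55,0,-2.25,0],[4.95,0.75,0,-2.25,0],[4.9,0.95,0,-2.25,0],[4.85,1.1,0,-2.25,0],[4.8,1.3,0,-2.25,0],[4.75,1.5,0,-2.25,0]]]';python3 -m handwheel '[[[4.7,1.7,0,-2.25,0],[4.6,1.85,0,-2.25,0],[0,0,0,0,0],[0,0,0,0,0],[0,0,0,0,0]]]'; python3 plan.py .579 .119 .0729 99.5 1
```

```text
clock: 32.35
tool_pos: [0.5539, 0.0236, 0.3549]
eef_rot: [-3.14, 0.0, 1.659]
force: [0.8, -1.0, -0.3]
finger_gap: 0.293
gripper_force: 24.9
clock: 32.98
tool_pos: [0.5794, 0.1166, 0.3558]
eef_rot: [-3.141, 0.0, 1.734]
force: [-0.6, -0.2, -0.3]
finger_gap: 0.29
gripper_force: 24.9
at grasp [0.5794 0.1166 0.1923] yaw 99.3 D [-0.0004  0.0024 -0.1194] dyaw 0.2 tilt [-3.141  0.   ]
[0.25, 0.0, 11.94, np.float64(-0.18)]
```

```bash
python3 -m handwheel '[[[0.1,0,4,0,0],[0,0,3,0,0],[0,0,2,0,0],[0,0,1.5,0,0],[0,0,1,0,0],[0,0,0.3,0,0],[0,0,0,0,0],[0,0,0,0,0]]]'; python3 plan.py .579 .119 .0729 99.5 1
```

```text
clock: 33.98
tool_pos: [0.5796, 0.1192, 0.2389]
eef_rot: [3.141, -0.0, 1.736]
force: [0.3, -0.7, -1.1]
finger_gap: 0.292
gripper_force: 24.9
at grasp [0.5796 0.1192 0.0754] yaw 99.5 D [-0.0006 -0.0002 -0.0025] dyaw 0.0 tilt [ 3.141 -0.   ]
[-0.01, -0.06, 0.25, np.float64(-0.04)]
```

```bash
python3 -m handwheel '[[[0,0,0.2,0,0],[0,0,0,0,0],[0,0,0,0,0.75],[0,0,0,0,0.75],[0,0,0,0,0.75],[0,0,0,0,0.75],[0,0,-4,0,0.75],[0,0,-5,0,0.75]]]'; python3 -m handwheel '[[[0,0,-5,0,0.75],[0,0,-5,0,0.75],[-5,0,0,0,0.75],[-5,0,0,0,0.75],[-5,0,0,0,0.75],[-5,0,0,0,0.75],[0,0,0,0,0.75],[0,0,0,0,0.75]]]'; python3 - <<'E'
from h import *
for n in ['top','scene']:
    P,im,d=snap(n,n+'9.png'); X=cloud(P,d)
    for s in [(.539,.3555),(.5525,.2765),(.566,.1978),(.579,.119)]:
        h=(np.hypot(*(X[:,:2]-np.array(s)).T)<.036)&(X[:,2]>.055)&(X[:,2]<.13)
        if h.sum()<10: continue
        rr=cv2.minAreaRect(X[h][:,:2].astype(np.float32)); print(n,np.round(rr[0],4),np.round(rr[1],3),round(rr[2],1),'top',np.percentile(X[h][:,2],97).round(4),h.sum())
a=im[130:290,215:475,::-1]; cv2.imwrite('pics/s9c.png',cv2.resize(a,None,fx=3,fy=3,interpolation=2))
E
```

```text
clock: 34.98
tool_pos: [0.5789, 0.1192, 0.3265]
eef_rot: [-3.139, 0.001, 1.736]
force: [0.9, 1.0, -0.6]
finger_gap: 0.743
gripper_force: 0.0
clock: 35.98
tool_pos: [0.6123, -0.0778, 0.426]
eef_rot: [-3.141, -0.001, 1.736]
force: [-0.2, 1.1, -0.4]
finger_gap: 0.747
gripper_force: 0.0
top [0.5373 0.3545] [0.038 0.038] 12.6 top 0.084 268
top [0.5519 0.2758] [0.021 0.039] 8.3 top 0.0847 171
top [0.5652 0.1987] [0.026 0.027] 2.1 top 0.088 118
top [0.5784 0.1177] [0.024 0.025] 35.3 top 0.1016 96
scene [0.5395 0.3543] [0.041 0.041] 9.9 top 0.0835 405
scene [0.5542 0.2764] [0.023 0.044] 7.2 top 0.0837 291
scene [0.5672 0.1974] [0.026 0.028] 74.8 top 0.0858 188
scene [0.5852 0.1169] [0.025 0.017] 70.0 top 0.101 181
```

View pics/s9c.png

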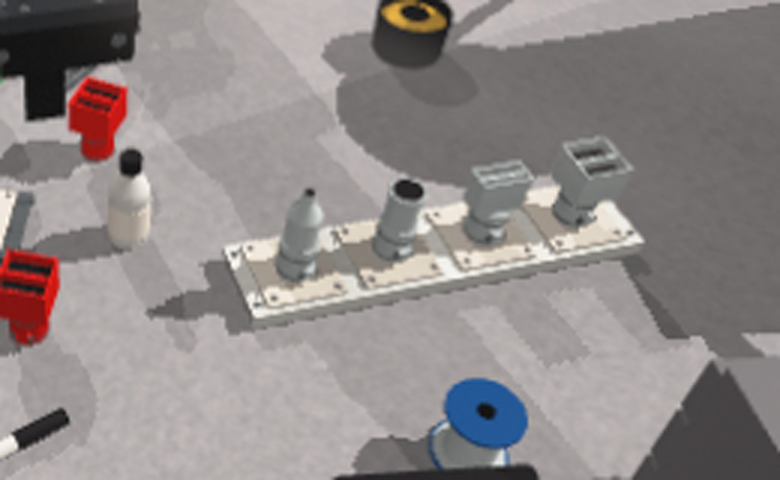

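All four stand upright and fully down in mirror view: narrow (300,235), wide (400,220), oblong (490,200), square (580,180). The bottle at (128,205) hasn't moved. I'm handing in.

```bash
python3 -c "
from bench import *
print(sign_off())"
```

```text
the job is handed in; nothing more can be done
None
```

All four nozzles are on the aluminium rack, upright and fully down on their posts, in the order square, oblong, wide round, narrow round from the robot's left; the bottle was not moved, and I handed the job in at about 36 s.

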